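# Release the bin lid's catch with the dowel

## Robot

A 6-joint arm with a two-finger parallel gripper is mounted at the origin on the work surface. World frame = base frame: x ahead of the robot, y to its left, z up, the work surface at z = 0. Lengths are in mm, angles in rad, forces in N, time in s.
With the tool pointing down it reaches from about 350 to 775 mm from the base axis. Payload 7.3 kg.
Tool frame: the origin (TCP) lies midway between the tips of the shut fingers; the grasp point (between the pads) lies 19 mm behind it (bot.tcp_to_grasp is the distance from the TCP to the grasp point, in mm); z points along the fingers, y is the line along which they close (so a half turn about z gives the same grasp; the last joint's range is limited). The gripper opens to 92 mm and grips with 3 to 60 N. Pads are 19 mm wide; open, the fingers measure 130 mm over their backs; the gripper's body (75 mm by 190 mm) begins 47 mm behind the grasp point.
Start: joints at [1.023, 0.342, 1.524, -0, 1.275, -0.146], TCP at [205.302, 483.214, 226.741] pointing down, gripper open.
Joint ranges: [-2.53, 2.53], [-0.77, 2.02], [0.04, 2.7], [-1, 4.14], [0.28, 2.66], [-3.11, 3.11]. Speed limits (rad/s): [2.57, 2.57, 3.14, 3.14, 3.14, 3.14].

## Interface

Orientations are given as [roll, pitch, yaw] about the fixed x, y, z axes, in that order (R = Rz(yaw) Ry(pitch) Rx(roll)).
In Python, from plant import bot, viewer gives the robot as it stands. The module is installed in compiled form; this text tells all that it offers.
- The arm moves only by the shell command python3 -m handwheel 'ROWS'. ROWS is text: rows parted by semicolons, each of 7 numbers parted by spaces: the shift along the tool's x, y, z scaled (see below), then the turn, a rotation vector about the tool's x, y, z scaled (see below), then the opening, from -1 (shut) to 1 (fully open), so that 0 is half open. In form: tx ty tz rx ry rz gripper; .... A call has 1 to 8 rows; each row is the pose to reach, as a shift and turn from the pose commanded when the call began, along the tool's axes at that moment, turning the shorter way round; what a row does not reach only later rows make up. The controller multiplies each number of a shift by 10 cm and each number of a turn by pi rad. A row lasts 1/12 s, in which the tool goes at most 41.7 mm and 7.16 degrees, less where a joint would pass 70% of its speed; a pose out of reach is approached as far as the arm can. A call with a number of a shift or a turn outside -1 to 1 is refused whole. A call with a gripper value outside its range is refused whole. The fingers move at their own pace and stop on an object; the grip force is fixed at half the most. Time passes only in rows, so rows that repeat a pose let the fingers close. It gives the time, the measured TCP pose, the force, the opening and the grip force at its end, in the units of the state.
- bot.get_obs(): the state, without advancing time (a new reading comes with each control period).
- viewer.capture(name): name is "scene" or "top" or "wrist"; returns a dict with "frame" (480x640x3 uint8, red, green, blue), "fov_y" (degrees; the focal length in pixels is half the picture's height over the tangent of half this angle, whatever the lens; pixels are square), "cx", "cy" (the principal point, pixels), "T" (4x4, takes a point from camera to world coordinates). Camera axes: x right, y down, z forward; pixel columns grow to the right and rows downward; lengths in mm; the calibration is good to about 2 mm. A picture is of the moment at which its call begins. There is no depth.
- bot.close_job(): hands the job in; it is judged then, once.
Trained networks look in a picture, given as the dict that the camera call returned (one of the last four; its "shot" number tells which), for a name from the list of things; names that differ only in an ending like _2 or _b are one class to them, and where a whole thing is asked for, a point or a joint stands for the part that bears it (a point fixed in the world has none). Each returns a list of dicts, best first, with "score" (0 to 1); they miss things now and then, are a little off and sometimes report something else, mostly with a low value. They report only what shows in the picture. A call takes as long as a camera call.
- viewer.recognise(target, picture): "centre" ([column, row] in pixels, amid what is visible of it).
- viewer.cut_out(target, picture): "pixels" (480x640 bool, what is visible of it) and "centre" ([column, row] in pixels, amid what is visible of it).
The state is a dict: "time": time; "joint_positions": joint angles; "dq": joint speeds; "tau": joint torques, N m; "tool_pos": TCP position; "tcp_rot": TCP orientation; "contact_force": force on the tool from outside, world axes, zero at the start; "moment": the same for the moment, N m; "grip_width": finger opening in mm; "finger_force": force on a finger pad.
Only numpy, scipy, OpenCV 4.12 (cv2) and the standard library are available. Lean on these libraries where they do the work, as an engineer would, in place of code of your own. Each camera call takes 0.05 s, during which the arm holds its last target. There are 200 camera calls.

## Task

The push button has come off the steel bin, so its lid will not open. Take the long plain dowel from the wooden stand, push it down through the small hole in the bin's top until the catch behind it lets go and the lid springs open, then stand the dowel back in the socket it came from and let go of it.

Things in the scene. Friction and masses are not known exactly. Their poses are not given: they have to be found in the camera images.
- dowel_center (a point): Centre (half-way up) of the long plain round wooden dowel, 14 mm thick, 120 mm long, z along it. It stands upright and loose in a socket of the stand; 75 mm shows. Hold it about 25 mm above its centre, so that the fingers clear stand and bin. The other sockets hold a dowel only 72 mm long (too short) and a brush with a bristle head, 108 mm tall; any may be in any socket.
- stand_top (a point): Centre of the top face of the fixed wooden stand, 60 (x) x 200 (y) x 55 mm high, with three sockets in a row along y, 70 mm apart, 26 mm wide, 45 mm deep (floor 10 mm above the bench). Its x points away from the robot, turned by up to 0.3 rad. There is free room in front of and behind it: let the fingers close roughly front to back.
- bin_hole (a point): Centre of the round hole, 32 mm wide, in the flat top (160 mm high, 6 mm thick) of the fixed steel bin, 240 (x) x 180 (y) mm. z up, x towards the lid, whose edge is 50 mm away. 28 mm below the top face lies the black pad of the spring catch: a rocker, pivoted at its lid end. A push of 6 to 14 mm, under 15 N, frees the lid; 18 mm (foot 46 mm below the top face) always does, without harm.
- lid (a joint): Angle of the bin's lid (rad): 0 shut, 1.2 fully open. It is the rear 150 mm of the bin's top, hinged along its far edge and held shut by the catch; once freed, its own spring lifts it within about a second and keeps it open.

How it is judged (in metres and radians):
On the way, in this order (a step that is already met when the one before it is completed fails the run):
1. the dowel's foot is inside the bin's hole, the lid still shut (horizontal distance between dowel_center and bin_hole below 0.025 m and z of dowel_center in the frame of bin_hole below 0.052 m and value of joint lid below 0.1 rad).
2. the lid springs open while the dowel is in the hole (horizontal distance between dowel_center and bin_hole below 0.03 m and z of dowel_center in the frame of bin_hole below 0.06 m and value of joint lid above 0.12 rad).
At the end, for the whole second after the job is handed in: The lid stands open (over 0.9 rad), and the long dowel is back in the socket it came from: its centre within 30 mm of where it started, within 0.35 rad of upright, released and at rest (below 0.03 m/s) (value of joint lid above 0.9 rad and distance of dowel_center from where it was at the start of the episode below 0.03 m and angle between dowel_center's own z axis and vertical below 0.35 rad and linear speed of dowel below 0.03 m/s); the robot touches nothing.
It also fails if it takes over 58 s, if anything falls off the work surface, if the arm or the gripper's body presses on something with over 40 N, if the wrist force passes 120 N, or if a joint passes its speed limit or range.

## Working session

There is one attempt and no reset: what is moved stays moved. The work goes in short steps, Python scripts to look and compute and a shell command to move; the robot and the scene stay as the last step left them, time stands still between calls to the robot, and variables do not carry over. Pictures are saved under pics/ and viewed, at most 10 in all, crops included, and the job is handed in when it is done.

```bash
mkdir -p pics; cat > h.py <<'E'
import numpy as np, cv2
from plant import bot, viewer
def f(p): return p["frame"].shape[0]/2/np.tan(np.radians(p["fov_y"])/2)
def ray(p,uv):
    T=np.array(p["T"]); d=T[:3,:3]@np.array([(uv[0]-p["cx"])/f(p),(uv[1]-p["cy"])/f(p),1]); return T[:3,3],d
def atz(p,uv,z):
    o,d=ray(p,uv); return o+d*(z-o[2])/d[2]
def proj(p,X):
    T=np.array(p["T"]); c=T[:3,:3].T@(np.array(X)-T[:3,3]); return [c[0]/c[2]*f(p)+p["cx"],c[1]/c[2]*f(p)+p["cy"]]
def save(p,n): cv2.imwrite("pics/"+n,cv2.cvtColor(p["frame"],cv2.COLOR_RGB2BGR))
E
python3 - <<'E'
from h import *
np.set_printoptions(precision=1,suppress=True)
o=bot.get_obs(); print(o)
ps={}
for n in ["scene","top"]:
    p=viewer.capture(n); save(p,n+"0.png"); print(n,np.array(p["T"]).round(2).tolist(),p["fov_y"])
    for t,z in [("dowel_center",92),("stand_top",55),("bin_hole",160),("lid",160)]:
        try:
            for r in viewer.recognise(t,p)[:3]: print(t,r["score"],np.array(r["centre"]),atz(p,r["centre"],z))
        except Exception as e: print(t,e)
imgs=[cv2.imread(f"pics/{n}0.png") for n in ["scene","top"]]
E
```

```text
{'time': 0.0, 'joint_positions': array([ 1. ,  0.3,  1.5,  0. ,  1.3, -0.1]), 'dq': array([ 0., -0., -0., -0.,  0.,  0.]), 'tau': array([  0. , -43.1, -24.4,   0.1,   0.1,  -0. ]), 'tool_pos': array([205. , 482.8, 226. ]), 'tcp_rot': array([-3.1, -0. ,  2.7]), 'contact_force': array([ 0.9,  0. , -0. ]), 'moment': array([-0.,  0., -0.]), 'finger_force': 0.0, 'grip_width': 91.82411714735807}
scene [[0.73, 0.37, -0.58, 1010.68], [0.68, -0.37, 0.63, -437.38], [0.02, -0.85, -0.52, 512.45], [0.0, 0.0, 0.0, 1.0]] 56.30717392781724
dowel_center 0.57 [263.8 297.2] [ 584.7 -115.6   92. ]
stand_top 0.71 [215.3 357. ] [ 601.  -217.2   55. ]
stand_top 0.22 [265.9 296.7] [548.7 -84.   55. ]
bin_hole 0.84 [385.7 242. ] [681.5  46.4 160. ]
lid 0.84 [412.8 210.2] [651.  163.4 160. ]
top [[0.02, -1.0, 0.08, 554.32], [-1.0, -0.02, -0.01, 13.59], [0.01, -0.08, -1.0, 960.36], [0.0, 0.0, 0.0, 1.0]] 47.65201203510256
stand_top 0.74 [419.  276.8] [ 574.8 -163.2   55. ]
bin_hole 0.97 [211.8 245.4] [611.4 163.6 160. ]
lid 0.66 [213.3 243.1] [614.8 161.5 160. ]
lid 0.58 [210.1 224.6] [642.1 167.3 160. ]
```

View pics/scene0.png

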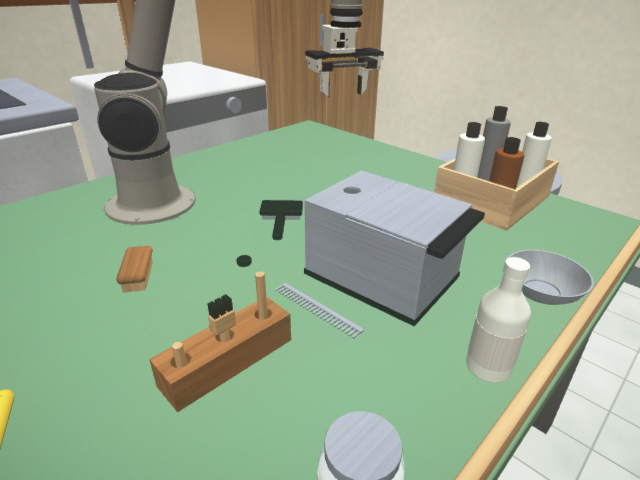

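View pics/top0.png

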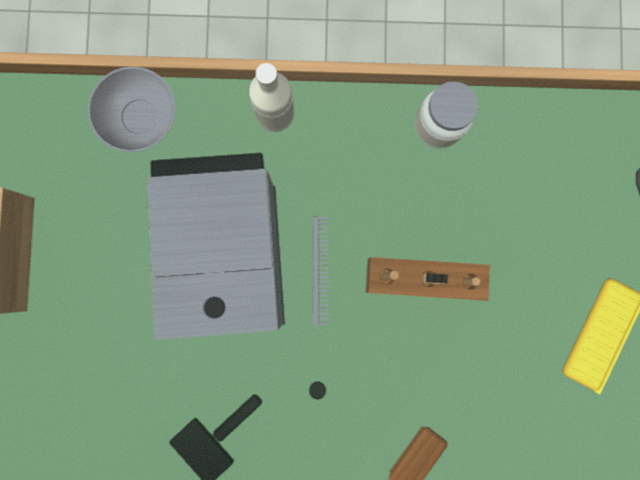

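The scene view shows the long dowel at (262,297), top ~(261,273), in the stand's socket nearest the bin, with the brush in the middle and the short dowel at the far end. The bin hole is at (352,190) in scene and (214,307) in the top view. The dowel is at about (391,275) in the top view. The networks' bin_hole hits are off (bin centre), so I'll locate the hole myself.

```bash
python3 - <<'E'
from h import *
np.set_printoptions(precision=2,suppress=True)
p=viewer.capture("top"); s=viewer.capture("scene")
g=cv2.cvtColor(p["frame"],cv2.COLOR_RGB2GRAY)
def dark(g,x0,x1,y0,y1,th):
    m=(g[y0:y1,x0:x1]<th).astype(np.uint8); n,l,st,c=cv2.connectedComponentsWithStats(m)
    return [(c[i]+[x0,y0],st[i]) for i in range(1,n) if st[i][4]>30]
for c,st in dark(g,195,235,285,330,70): print("hole top",c,st,atz(p,c,157))
gs=cv2.cvtColor(s["frame"],cv2.COLOR_RGB2GRAY)
for c,st in dark(gs,335,370,178,202,110): print("hole scene",c,st,atz(s,c,158))
hsv=cv2.cvtColor(p["frame"],cv2.COLOR_RGB2HSV); sub=hsv[245:315,355:505]
m=((sub[...,0]<25)&(sub[...,1]>60)).astype(np.uint8); m=cv2.morphologyEx(m,cv2.MORPH_CLOSE,np.ones((9,9)))
r=cv2.minAreaRect(max(cv2.findContours(m,0,2)[0],key=cv2.contourArea)+np.array([355,245]))
print(r); B=np.array([atz(p,b,55) for b in cv2.boxPoints(r)]); print(B, B.mean(0))
# bin top lid seam edges
for n,P in (("top",p),("scene",s)):
    print(n,[ (x["score"],np.array(x["centre"]),atz(P,x["centre"],92)) for x in viewer.recognise("dowel_center",P)])
print("scene top/bottom", atz(s,(261.5,273),130), atz(s,(264,318),55))
a=cv2.resize(p["frame"][255:300,360:500],None,fx=5,fy=5,interpolation=2)
b=cv2.resize(s["frame"][260:330,230:300],None,fx=5,fy=5,interpolation=2)
c=cv2.resize(p["frame"][255:325,150:290],None,fx=5,fy=5,interpolation=2)
W=np.zeros((600,800,3),np.uint8); W[:225,:700]=a; W[230:580,:350]=b; W[230:580,350:800]=c[:,:450]
cv2.imwrite("pics/m1.png",W[...,::-1])
E
```

```text
hole top [214.17 307.15] [ 10  12  20  21 314] [520.91 157.22 157.  ]
((427.81451416015625, 278.3751525878906), (122.39070129394531, 35.667781829833984), 3.6913859844207764)
[[ 547.08  -74.58   55.  ]
 [ 606.38  -77.41   55.  ]
 [ 598.11 -282.05   55.  ]
 [ 538.78 -278.16   55.  ]] [ 572.59 -178.05   55.  ]
top []
scene [(0.91, array([265.1, 295.4]), array([ 582.8 , -111.44,   92.  ]))]
scene top/bottom [ 577.29 -110.88  130.  ] [ 586.53 -119.41   55.  ]
```

View pics/m1.png

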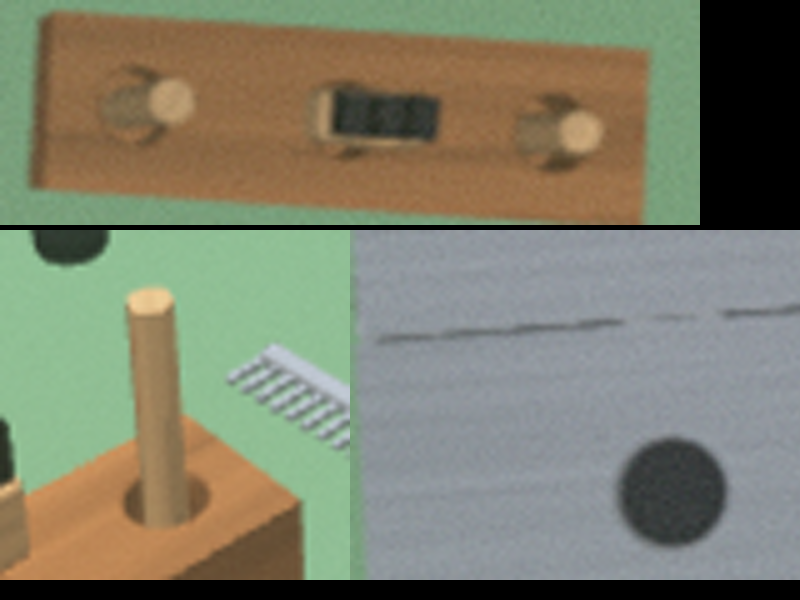

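The crop shows the long dowel's top face at (394.2,275.4) and its socket at (388,276) in the top view. The hole is a clean disc at (214.2,307.2), and the lid seam slopes slightly.

```bash
python3 - <<'E'
from h import *
from scipy.spatial.transform import Rotation as Ro
np.set_printoptions(precision=3,suppress=True)
p=viewer.capture("top"); s=viewer.capture("scene")
print("dowel top", atz(p,(394.2,275.4),130), atz(s,(260,273.6),130), "socket",atz(p,(388,276),55),atz(s,(263.3,319.5),55))
print("scene hole",proj(s,[520.9,157.2,160]), atz(s,(352,190),160))
o=bot.get_obs(); R=Ro.from_euler('xyz',o["tcp_rot"]).as_matrix(); print(o["tcp_rot"],R)
T=np.array([576,-111,300])
print("tool-frame shift mm",R.T@(T-o["tool_pos"]))
E
```

```text
dowel top [ 574.329 -110.585  130.   ] [ 576.909 -113.368  130.   ] socket [ 574.893 -111.471   55.   ] [ 588.418 -122.336   55.   ]
scene hole [np.float64(352.85229048905813), np.float64(188.47100871283024)] [524.207 150.921 160.   ]
[3.141 0.    2.74 ] [[-0.92   0.391  0.   ]
 [ 0.391  0.92   0.   ]
 [-0.     0.    -1.   ]]
tool-frame shift mm [-573.561 -401.93   -73.281]
```

```bash
python3 -m handwheel '0 0 -0.73 0 0 0 1; 0 0 -0.73 0 0 0 1; 0 0 -0.73 0 0 0 1'
python3 -m handwheel '-0.96 -0.67 0 0 0 0 1; -0.96 -0.67 0 0 0 0 1; -0.96 -0.67 0 0 0 0 1; -0.96 -0.67 0 0 0 0 1'
python3 -m handwheel '-0.96 -0.67 0 0 0 0 1; -0.96 -0.67 0 0 0 0 1; -0.96 -0.67 0 0 0 0 1; -0.96 -0.67 0 0 0 0 1'
python3 -m handwheel '-0.96 -0.67 0 0 0 0 1; -0.96 -0.67 0 0 0 0 1; -0.96 -0.67 0 0 0 0 1; -0.96 -0.67 0 0 0 0 1'
python3 -m handwheel '-0.96 -0.67 0 0 0 0 1; -0.96 -0.67 0 0 0 0 1; -0.96 -0.67 0 0 0 0 1; -0.96 -0.67 0 0 0 0 1'
python3 -m handwheel '-0.96 -0.67 0 0 0 0 1; -0.96 -0.67 0 0 0 0 1; -0.96 -0.67 0 0 0 0 1; -0.96 -0.67 0 0 0 0 1'
python3 -m handwheel '-0.94 -0.67 0 0 0 0 1; -0.94 -0.67 0 0 0 0 1; -0.94 -0.67 0 0 0 0 1; -0.94 -0.67 0 0 0 0 1'
python3 -m handwheel '0 0 0 0 0 0.2 1; 0 0 0 0 0 0.2 1; 0 0 0 0 0 0.2 1; 0 0 0 0 0 0.2 1; 0 0 0 0 0 0.2 1; 0 0 0 0 0 0.2 1'
python3 -m handwheel '0 0 0 0 0 0.185 1; 0 0 0 0 0 0.185 1; 0 0 0 0 0 0.185 1; 0 0 0 0 0 0.185 1; 0 0 0 0 0 0.185 1; 0 0 0 0 0 0.185 1; 0 0 0 0 0 0.185 1; 0 0 0 0 0 0.185 1'
cat >> h.py <<'E'
from scipy.spatial.transform import Rotation as Ro
def shift(T):
    o=bot.get_obs(); R=Ro.from_euler('xyz',o["tcp_rot"]).as_matrix(); print(o["time"],o["tool_pos"].round(1),o["tcp_rot"].round(3),"q",o["joint_positions"].round(2),"F",o["contact_force"].round(1),"w",round(o["grip_width"],1),"shift/100",(R.T@(np.array(T)-o["tool_pos"])/100).round(3))
E
python3 - <<'E'
from h import *
shift([575.5,-111.5,170])
p=viewer.capture("wrist"); print(np.array(p["T"]).round(2).tolist()); print(proj(p,[575.5,-111.5,130]),proj(p,[575.5,-111.5,55]))
print([(r["score"],r["centre"],atz(p,r["centre"],92)) for r in viewer.recognise("dowel_center",p)]); save(p,"w1.png")
E
```

```text
time: 1.05
tool_pos: [206.5, 485.3, 306.2]
tcp_rot: [3.13, 0.002, 2.74]
contact_force: [0.3, -0.8, 0.6]
grip_width: 92.0
finger_force: 0.0
time: 1.38
tool_pos: [269.8, 380.1, 299.9]
tcp_rot: [-3.141, 0.002, 2.736]
contact_force: [0.0, 1.2, 0.4]
grip_width: 91.7
finger_force: 0.0
time: 1.72
tool_pos: [332.1, 281.1, 299.7]
tcp_rot: [-3.141, 0.002, 2.735]
contact_force: [-0.2, 0.3, 0.4]
grip_width: 91.7
finger_force: 0.0
time: 2.05
tool_pos: [394.3, 182.1, 299.6]
tcp_rot: [-3.141, 0.002, 2.735]
contact_force: [0.4, -0.7, 0.3]
grip_width: 91.6
finger_force: 0.0
time: 2.38
tool_pos: [456.5, 83.0, 299.3]
tcp_rot: [-3.141, 0.002, 2.736]
contact_force: [-0.4, -0.5, 0.5]
grip_width: 91.8
finger_force: 0.0
time: 2.72
tool_pos: [518.5, -16.2, 298.8]
tcp_rot: [-3.141, 0.001, 2.736]
contact_force: [-0.4, -0.2, -0.9]
grip_width: 91.8
finger_force: 0.0
time: 3.05
tool_pos: [578.5, -114.6, 298.1]
tcp_rot: [-3.141, 0.0, 2.736]
contact_force: [-0.2, 0.8, -1.1]
grip_width: 91.7
finger_force: 0.0
time: 3.55
tool_pos: [576.5, -109.4, 299.6]
tcp_rot: [3.141, -0.001, 2.108]
contact_force: [-0.2, 0.2, 0.9]
grip_width: 91.8
finger_force: 0.0
time: 4.22
tool_pos: [576.4, -110.6, 299.7]
tcp_rot: [-3.142, -0.0, 1.535]
contact_force: [0.0, -0.1, -0.5]
grip_width: 91.9
finger_force: 0.0
4.2167 [ 576.4 -110.6  299.7] [-3.142 -0.     1.535] q [-0.32  0.42  1.21  0.    1.51 -0.28] F [ 0.  -0.1 -0.5] w 91.9 shift/100 [-0.01  -0.009  1.297]
[[1.0, -0.03, -0.01, 578.72], [-0.04, -0.97, -0.24, -44.45], [-0.0, 0.24, -0.97, 458.09], [0.0, 0.0, 0.0, 1.0]]
[np.float64(316.62214520494706), np.float64(220.1286157627115)] [np.float64(316.79729935957744), np.float64(205.64384807822552)]
[(0.79, [320.0, 211.7], array([ 578.61802051, -111.24504643,   92.        ]))]
```

View pics/w1.png

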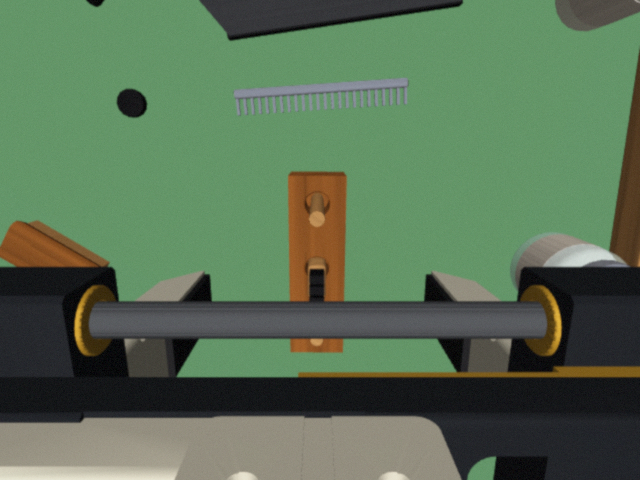

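The wrist view has the long dowel's top at about (317,218), within 2 px of my estimate, so I go down and grip.

```bash
python3 -m handwheel '0 0 1 0 0 0 1; 0 0 1 0 0 0 1; 0 0 1 0 0 0 1; 0 0 1 0 0 0 1'
python3 -m handwheel '0 0 0.4 0 0 0 1; 0 0 0.8 0 0 0 1; 0 0 1 0 0 0 1; 0 0 1 0 0 0 1'
python3 -m handwheel '0 0 0.24 0 0 0 1; 0 0 0.24 0 0 0 1; 0 0 0.24 0 0 0 1; 0 0 0.24 0 0 0 1'
python3 -m handwheel '0 0 0 0 0 0 -1; 0 0 0 0 0 0 -1; 0 0 0 0 0 0 -1; 0 0 0 0 0 0 -1; 0 0 0 0 0 0 -1; 0 0 0 0 0 0 -1; 0 0 0 0 0 0 -1; 0 0 0 0 0 0 -1'
python3 -m handwheel '0 0 0 0 0 0 -1; 0 0 0 0 0 0 -1; 0 0 0 0 0 0 -1; 0 0 0 0 0 0 -1'
```

```text
time: 4.65
tool_pos: [573.8, -110.4, 194.9]
tcp_rot: [-3.133, -0.003, 1.532]
contact_force: [-0.2, -0.2, -0.4]
grip_width: 91.7
finger_force: 0.0
time: 4.98
tool_pos: [574.5, -110.6, 96.6]
tcp_rot: [-3.135, -0.002, 1.531]
contact_force: [0.5, 0.3, -0.7]
grip_width: 91.6
finger_force: 0.0
time: 5.32
tool_pos: [577.8, -111.7, 78.2]
tcp_rot: [3.138, 0.001, 1.531]
contact_force: [-0.4, 1.1, 0.8]
grip_width: 91.7
finger_force: 0.0
time: 5.98
tool_pos: [576.4, -111.2, 75.7]
tcp_rot: [-3.142, -0.0, 1.53]
contact_force: [-0.1, 0.1, -0.9]
grip_width: 43.2
finger_force: 0.0
time: 6.32
tool_pos: [576.4, -111.2, 75.7]
tcp_rot: [-3.142, -0.0, 1.53]
contact_force: [0.0, 0.2, 0.7]
grip_width: 16.4
finger_force: 0.0
```

```bash
python3 -m handwheel '0 0 0 0 0 0 -1; 0 0 0 0 0 0 -1; 0 0 0 0 0 0 -1; 0 0 0 0 0 0 -1'
python3 -m handwheel '0 0 -0.15 0 0 0 -1; 0 0 -0.3 0 0 0 -1; 0 0 -0.45 0 0 0 -1; 0 0 -0.6 0 0 0 -1; 0 0 -0.8 0 0 0 -1; 0 0 -1 0 0 0 -1; 0 0 -1 0 0 0 -1'
python3 -m handwheel '0 0 -0.3 0 0 0 -1; 0 0 -0.6 0 0 0 -1; 0 0 -0.9 0 0 0 -1; 0 0 -1 0 0 0 -1; 0 0 -1 0 0 0 -1; 0 0 -1 0 0 0 -1'
python3 - <<'E'
from h import *
shift([521,157,290])
p=viewer.capture("scene"); save(p,"s2.png")
a=cv2.resize(p["frame"][120:380,150:410],None,fx=2,fy=2); cv2.imwrite("pics/s2.png",a[...,::-1])
E
```

```text
time: 6.65
tool_pos: [576.4, -111.2, 75.7]
tcp_rot: [-3.142, -0.0, 1.53]
contact_force: [-0.7, 0.2, -0.3]
grip_width: 13.4
finger_force: 30.0
time: 7.23
tool_pos: [578.4, -111.8, 179.9]
tcp_rot: [3.134, 0.002, 1.53]
contact_force: [-0.3, -0.6, 0.1]
grip_width: 13.4
finger_force: 30.0
time: 7.73
tool_pos: [576.1, -111.2, 274.6]
tcp_rot: [-3.141, -0.0, 1.53]
contact_force: [-0.5, -0.0, -0.4]
grip_width: 12.9
finger_force: 30.0
7.7333 [ 576.1 -111.2  274.6] [-3.141 -0.     1.53 ] q [-0.32  0.43  1.26  0.    1.45 -0.28] F [-0.5 -0.  -0.4] w 12.9 shift/100 [ 2.657 -0.659 -0.153]
```

View pics/s2.png

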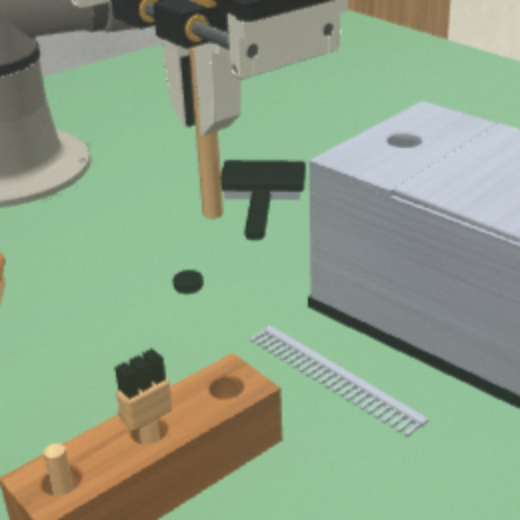

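The dowel is held upright, with its foot at about (256,228) in the full image, and the socket is empty. I move over the bin and turn so that the gripper body lies along the lid's edge.

```bash
python3 -m handwheel '0.3 -0.07 -0.05 0 0 0 -1; 0.6 -0.14 -0.05 0 0 0 -1; 0.89 -0.22 -0.05 0 0 0 -1; 0.89 -0.22 -0.05 0 0 0 -1'
python3 -m handwheel '0.3 -0.07 -0.05 0 0 0 -1; 0.6 -0.14 -0.05 0 0 0 -1; 0.89 -0.22 -0.05 0 0 0 -1; 0.89 -0.22 -0.05 0 0 0 -1'
python3 -m handwheel '0.3 -0.07 -0.05 0 0 0 -1; 0.6 -0.14 -0.05 0 0 0 -1; 0.88 -0.22 -0.05 0 0 0 -1; 0.88 -0.22 -0.05 0 0 0 -1'
python3 -m handwheel '0 0 0 0 0 0.08 -1; 0 0 0 0 0 0.16 -1; 0 0 0 0 0 0.23 -1; 0 0 0 0 0 0.23 -1; 0 0 0 0 0 0.23 -1; 0 0 0 0 0 0.23 -1; 0 0 0 0 0 0.23 -1; 0 0 0 0 0 0.23 -1'
python3 -m handwheel '0 0 0 0 0 0.08 -1; 0 0 0 0 0 0.16 -1; 0 0 0 0 0 0.23 -1; 0 0 0 0 0 0.23 -1; 0 0 0 0 0 0.23 -1; 0 0 0 0 0 0.23 -1; 0 0 0 0 0 0.23 -1; 0 0 0 0 0 0.23 -1'
python3 - <<'E'
from h import *
shift([521,157,245])
w=viewer.capture("wrist"); s=viewer.capture("scene"); t=viewer.capture("top")
x,y,z=bot.get_obs()["tool_pos"]
for n,p in (("wrist",w),("scene",s),("top",t)):
    print(n,"foot pred",np.round(proj(p,[x,y,z-66]),1),"hole pred",np.round(proj(p,[521,157,160]),1))
a=cv2.resize(s["frame"][110:260,260:460],None,fx=2,fy=2)
W=np.zeros((600,800,3),np.uint8); W[:300,:400]=a; W[300:,:400]=cv2.resize(w["frame"],(400,300)); W[:300,400:]=cv2.resize(w["frame"][100:340,160:480],(400,300))
W[300:,400:]=cv2.resize(t["frame"][230:380,115:315],(400,300))
cv2.imwrite("pics/m3.png",W[...,::-1])
E
```

```text
time: 8.12
tool_pos: [556.1, -16.9, 278.6]
tcp_rot: [-3.137, -0.003, 1.534]
contact_force: [-0.4, 0.4, 0.1]
grip_width: 13.4
finger_force: 30.0
time: 8.45
tool_pos: [537.8, 72.4, 283.8]
tcp_rot: [-3.138, -0.002, 1.534]
contact_force: [-0.2, 0.0, 0.0]
grip_width: 13.5
finger_force: 30.0
time: 8.78
tool_pos: [519.7, 160.6, 288.9]
tcp_rot: [-3.138, -0.001, 1.534]
contact_force: [-0.1, -0.5, 0.5]
grip_width: 13.6
finger_force: 30.0
time: 9.45
tool_pos: [521.2, 156.3, 289.4]
tcp_rot: [-3.14, 0.002, 0.81]
contact_force: [1.2, 1.7, -0.9]
grip_width: 13.3
finger_force: 30.0
time: 10.12
tool_pos: [521.2, 156.8, 290.2]
tcp_rot: [3.141, 0.001, 0.09]
contact_force: [0.3, 1.9, 0.3]
grip_width: 13.3
finger_force: 30.0
10.1167 [521.2 156.8 290.2] [3.141e+00 1.000e-03 9.000e-02] q [ 0.15  0.34  1.35 -0.    1.45  1.63] F [0.3 1.9 0.3] w 13.3 shift/100 [-0.002 -0.002  0.452]
wrist foot pred [318.8 251.8] hole pred [318.5 228.1]
scene foot pred [354.6 155.7] hole pred [352.8 188.5]
top foot pred [205.2 308.8] hole pred [213.9 307.2]
```

View pics/m3.png

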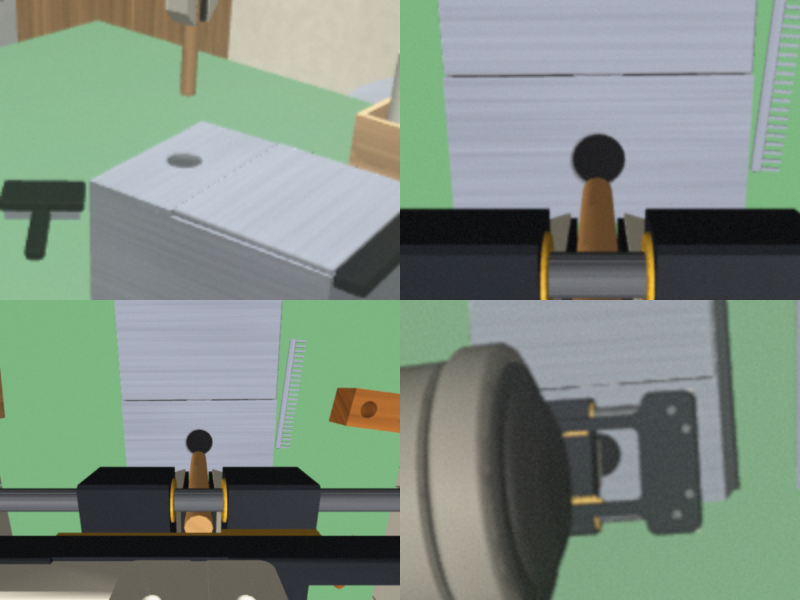

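The wrist view shows the hole at (318,227) and the foot at about (318,250), both where predicted, so they are aligned. I go down.

```bash
python3 -m handwheel '0 0 0.2 0 0 0 -1; 0 0 0.35 0 0 0 -1; 0 0 0.45 0 0 0 -1; 0 0 0.5 0 0 0 -1; 0 0 0.5 0 0 0 -1'
python3 -m handwheel '0 0 0.08 0 0 0 -1; 0 0 0.16 0 0 0 -1; 0 0 0.24 0 0 0 -1; 0 0 0.3 0 0 0 -1; 0 0 0.3 0 0 0 -1; 0 0 0.3 0 0 0 -1'
python3 - <<'E'
from h import *
shift([521,157,180])
E
```

```text
time: 10.68
tool_pos: [520.8, 157.1, 239.7]
tcp_rot: [3.142, 0.002, 0.086]
contact_force: [-0.2, 0.4, -0.8]
grip_width: 13.3
finger_force: 30.0
time: 11.18
tool_pos: [521.1, 157.2, 210.3]
tcp_rot: [-3.142, 0.001, 0.085]
contact_force: [0.5, 0.2, -0.2]
grip_width: 13.6
finger_force: 30.0
11.1833 [521.1 157.2 210.3] [-3.142e+00  1.000e-03  8.500e-02] q [0.15 0.39 1.5  0.   1.25 1.64] F [ 0.5  0.2 -0.2] w 13.6 shift/100 [-0.001  0.002  0.303]
```

No contact, so the foot is in the hole. Now I push.

```bash
python3 -m handwheel '0 0 0.05 0 0 0 -1; 0 0 0.1 0 0 0 -1; 0 0 0.15 0 0 0 -1; 0 0 0.18 0 0 0 -1; 0 0 0.21 0 0 0 -1; 0 0 0.24 0 0 0 -1'
python3 -m handwheel '0 0 0.03 0 0 0 -1; 0 0 0.06 0 0 0 -1; 0 0 0.06 0 0 0 -1; 0 0 0.06 0 0 0 -1; 0 0 0.06 0 0 0 -1; 0 0 0.06 0 0 0 -1; 0 0 0.06 0 0 0 -1; 0 0 0.06 0 0 0 -1'
python3 - <<'E'
from h import *
shift([521,157,290])
s=viewer.capture("scene"); cv2.imwrite("pics/s4.png",cv2.resize(s["frame"][80:320,250:570],None,fx=1.5,fy=1.5)[...,::-1])
E
```

```text
time: 11.68
tool_pos: [521.2, 157.2, 186.9]
tcp_rot: [-3.142, -0.0, 0.085]
contact_force: [-1.8, -0.2, 5.5]
grip_width: 13.5
finger_force: 30.0
time: 12.35
tool_pos: [521.8, 157.3, 181.5]
tcp_rot: [-3.141, -0.002, 0.085]
contact_force: [-1.0, -0.7, 7.3]
grip_width: 13.6
finger_force: 30.0
12.35 [521.8 157.3 181.5] [-3.141e+00 -2.000e-03  8.500e-02] q [0.15 0.42 1.54 0.   1.18 1.64] F [-1.  -0.7  7.3] w 13.6 shift/100 [-0.006  0.002 -1.085]
```

View pics/s4.png

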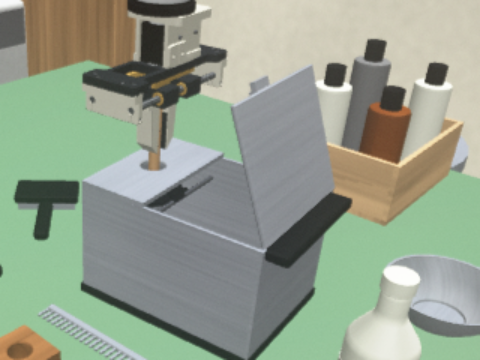

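The lid is fully open and the dowel is still gripped in the hole. I lift it straight up.

```bash
python3 -m handwheel '0 0 -0.2 0 0 0 -1; 0 0 -0.4 0 0 0 -1; 0 0 -0.6 0 0 0 -1; 0 0 -0.8 0 0 0 -1; 0 0 -1 0 0 0 -1; 0 0 -1 0 0 0 -1; 0 0 -1 0 0 0 -1'
python3 - <<'E'
from h import *
shift([576.4,-111.2,290])
E
```

```text
time: 12.98
tool_pos: [521.7, 157.3, 281.0]
tcp_rot: [-3.141, -0.002, 0.085]
contact_force: [-0.0, 0.4, -0.3]
grip_width: 13.4
finger_force: 30.0
12.9833 [521.7 157.3 281. ] [-3.141e+00 -2.000e-03  8.500e-02] q [0.15 0.34 1.37 0.   1.42 1.64] F [-0.   0.4 -0.3] w 13.4 shift/100 [ 0.317  2.721 -0.089]
```

```bash
python3 -m handwheel '0.03 0.3 0 0 0 0 -1; 0.07 0.6 0 0 0 0 -1; 0.11 0.91 0 0 0 0 -1; 0.11 0.91 0 0 0 0 -1'
python3 -m handwheel '0.03 0.3 0 0 0 0 -1; 0.07 0.6 0 0 0 0 -1; 0.11 0.91 0 0 0 0 -1; 0.11 0.91 0 0 0 0 -1'
python3 -m handwheel '0.03 0.3 0 0 0 0 -1; 0.07 0.6 0 0 0 0 -1; 0.1 0.9 0 0 0 0 -1; 0.1 0.9 0 0 0 0 -1'
python3 -m handwheel '0 0 0 0 0 -0.08 -1; 0 0 0 0 0 -0.16 -1; 0 0 0 0 0 -0.23 -1; 0 0 0 0 0 -0.23 -1; 0 0 0 0 0 -0.23 -1; 0 0 0 0 0 -0.23 -1; 0 0 0 0 0 -0.23 -1; 0 0 0 0 0 -0.23 -1'
python3 -m handwheel '0 0 0 0 0 -0.08 -1; 0 0 0 0 0 -0.16 -1; 0 0 0 0 0 -0.23 -1; 0 0 0 0 0 -0.23 -1; 0 0 0 0 0 -0.23 -1; 0 0 0 0 0 -0.23 -1; 0 0 0 0 0 -0.23 -1; 0 0 0 0 0 -0.23 -1'
python3 - <<'E'
from h import *
shift([576.4,-111.2,140])
w=viewer.capture("wrist"); s=viewer.capture("scene")
x,y,z=bot.get_obs()["tool_pos"]
for n,p in (("wrist",w),("scene",s)):
    print(n,"foot pred",np.round(proj(p,[x,y,z-66]),1),"socket pred",np.round(proj(p,[575.5,-111.3,55]),1))
W=np.zeros((480,800,3),np.uint8); W[:,:400]=cv2.resize(s["frame"][150:390,180:380],(400,480)); W[:300,400:]=cv2.resize(w["frame"][100:340,160:480],(400,300))
cv2.imwrite("pics/m5.png",W[...,::-1])
E
```

```text
time: 13.32
tool_pos: [540.3, 62.9, 278.6]
tcp_rot: [3.14, 0.003, 0.081]
contact_force: [-0.4, 0.5, 1.2]
grip_width: 13.7
finger_force: 30.0
time: 13.65
tool_pos: [559.0, -26.6, 278.6]
tcp_rot: [3.14, 0.002, 0.081]
contact_force: [-0.1, -0.2, -1.1]
grip_width: 13.5
finger_force: 30.0
time: 13.98
tool_pos: [576.4, -115.0, 278.6]
tcp_rot: [3.141, 0.002, 0.081]
contact_force: [-0.1, 0.7, -0.5]
grip_width: 13.4
finger_force: 30.0
time: 14.65
tool_pos: [576.0, -110.0, 279.7]
tcp_rot: [-3.14, 0.0, 0.805]
contact_force: [0.1, 0.1, 0.6]
grip_width: 13.3
finger_force: 30.0
time: 15.32
tool_pos: [576.1, -110.7, 280.3]
tcp_rot: [-3.141, -0.0, 1.525]
contact_force: [0.6, -0.3, 0.4]
grip_width: 13.1
finger_force: 30.0
15.3167 [ 576.1 -110.7  280.3] [-3.141 -0.     1.525] q [-0.32  0.43  1.25  0.    1.47 -0.28] F [ 0.6 -0.3  0.4] w 13.1 shift/100 [-0.006  0.004  1.403]
wrist foot pred [317.9 253.8] socket pred [317.2 208.6]
scene foot pred [257.3 222. ] socket pred [263.5 312.2]
```

View pics/m5.png

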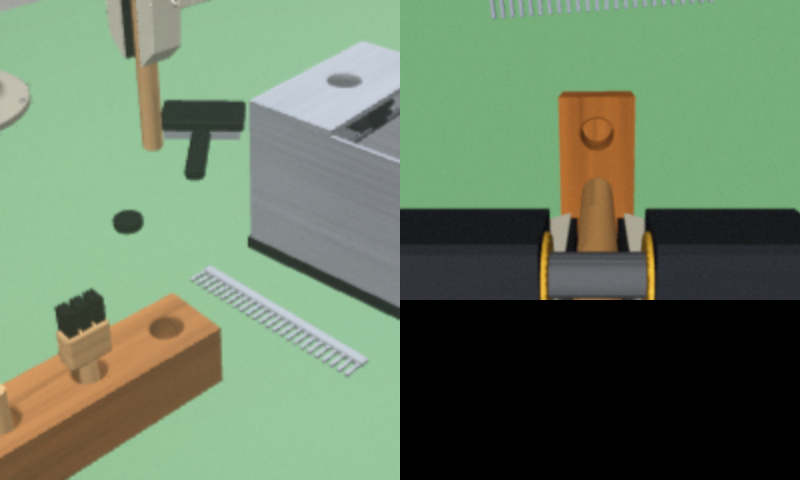

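The socket is at about (317.6,206.4) in the wrist view, within 2 px of prediction, and the dowel is upright above it. I lower it.

```bash
python3 -m handwheel '0 0 0.3 0 0 0 -1; 0 0 0.6 0 0 0 -1; 0 0 0.9 0 0 0 -1; 0 0 1 0 0 0 -1; 0 0 1 0 0 0 -1; 0 0 1 0 0 0 -1'
python3 -m handwheel '0 0 0.15 0 0 0 -1; 0 0 0.3 0 0 0 -1; 0 0 0.45 0 0 0 -1; 0 0 0.6 0 0 0 -1; 0 0 0.75 0 0 0 -1; 0 0 0.9 0 0 0 -1; 0 0 0.9 0 0 0 -1; 0 0 0.9 0 0 0 -1'
python3 - <<'E'
from h import *
shift([576.4,-111.2,76])
E
```

```text
time: 15.92
tool_pos: [576.7, -111.2, 181.5]
tcp_rot: [3.141, 0.0, 1.529]
contact_force: [0.1, -0.5, -0.4]
grip_width: 13.2
finger_force: 30.0
time: 16.58
tool_pos: [577.2, -111.4, 92.2]
tcp_rot: [3.14, 0.0, 1.53]
contact_force: [0.1, -0.1, -0.6]
grip_width: 13.3
finger_force: 30.0
16.5833 [ 577.2 -111.4   92.2] [3.14 0.   1.53] q [-0.32  0.59  1.52  0.    1.03 -0.28] F [ 0.1 -0.1 -0.6] w 13.3 shift/100 [ 0.001 -0.008  0.162]
```

```bash
python3 -m handwheel '0 0 0.04 0 0 0 -1; 0 0 0.08 0 0 0 -1; 0 0 0.11 0 0 0 -1; 0 0 0.14 0 0 0 -1; 0 0 0.14 0 0 0 -1; 0 0 0.14 0 0 0 -1'
python3 -m handwheel '0 0 0 0 0 0 0; 0 0 0 0 0 0 0; 0 0 0 0 0 0 0; 0 0 0 0 0 0 1; 0 0 0 0 0 0 1; 0 0 0 0 0 0 1; 0 0 0 0 0 0 1; 0 0 0 0 0 0 1'
python3 -m handwheel '0 0 0 0 0 0 1; 0 0 0 0 0 0 1; 0 0 0 0 0 0 1; 0 0 -0.15 0 0 0 1; 0 0 -0.4 0 0 0 1; 0 0 -0.7 0 0 0 1; 0 0 -1 0 0 0 1; 0 0 -1 0 0 0 1'
python3 -m handwheel '0 0 -0.3 0 0 0 1; 0 0 -0.6 0 0 0 1; 0 0 -0.9 0 0 0 1; 0 0 -0.9 0 0 0 1; 0 0 -0.9 0 0 0 1; 0 0 -0.9 0 0 0 1; 0 0 -0.9 0 0 0 1'
python3 - <<'E'
from h import *
shift([576.4,-111.2,76])
s=viewer.capture("scene"); cv2.imwrite("pics/s6.png",s["frame"][...,::-1])
E
```

```text
time: 17.08
tool_pos: [576.2, -111.0, 76.6]
tcp_rot: [-3.141, -0.0, 1.53]
contact_force: [0.7, -0.1, 0.4]
grip_width: 13.2
finger_force: 30.0
time: 17.75
tool_pos: [576.2, -111.1, 76.7]
tcp_rot: [3.142, -0.0, 1.53]
contact_force: [-0.4, -0.8, 0.3]
grip_width: 62.1
finger_force: 0.0
time: 18.42
tool_pos: [579.1, -112.0, 183.1]
tcp_rot: [3.131, 0.003, 1.53]
contact_force: [0.6, -1.1, 0.9]
grip_width: 92.0
finger_force: 0.0
time: 19.0
tool_pos: [575.5, -110.9, 265.0]
tcp_rot: [-3.139, -0.001, 1.53]
contact_force: [-0.1, -0.5, 0.1]
grip_width: 91.8
finger_force: 0.0
19.0 [ 575.5 -110.9  265. ] [-3.139e+00 -1.000e-03  1.530e+00] q [-0.32  0.43  1.28  0.    1.43 -0.28] F [-0.1 -0.5  0.1] w 91.8 shift/100 [-0.005  0.014  1.89 ]
```

View pics/s6.png

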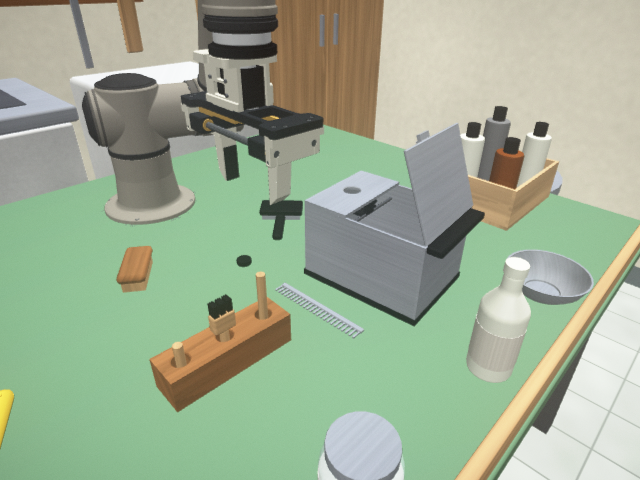

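The dowel stands in its socket at (262,297) as at the start, the lid is open, and the gripper is clear of everything.

```bash
python3 -c "
from plant import bot
print(bot.close_job())"
```

```text
the job is handed in; nothing more can be done
None
```

I pushed the long dowel through the hole, the lid sprang open, and the dowel is back upright and released in its own socket; I handed the job in at about 19 s with the gripper clear, and got no verdict back.

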